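Hold the plating gauge on the leaned plate

ROBOT

A 6-joint arm with a two-finger parallel gripper is mounted at the origin on the work surface. World frame = base frame: x ahead of the robot, y to its left, z up, the work surface at z = 0. Lengths are in mm, angles in rad, forces in N, time in s.
With the tool pointing down it reaches from about 275 to 750 mm from the base axis. Payload 10.2 kg.
Tool frame: the origin (TCP) lies midway between the tips of the shut fingers; the grasp point (between the pads) lies 19 mm behind it (ctrl.tcp_to_grasp is the z of the grasp point in the tool frame, in mm); z points along the fingers, y is the direction in which the jaws open and shut (so a half turn about z gives the same grasp; the last joint's range is limited). The gripper opens to 85 mm and grips with 20 to 120 N. Pads are 22 mm wide; open, the fingers measure 114 mm over their backs; the gripper's body (76 mm by 85 mm) begins 54 mm behind the grasp point. The pads swing forward as they close: fully open they stand 13 mm farther back than shut.
Start: joints at [-1.456, 0.313, 1.498, -0, 1.331, -0.223], TCP at [173.979, -495.341, 207.594] pointing down, gripper open.
Joint ranges: [-2.94, 2.94], [-0.97, 2.17], [0.19, 2.56], [-1.23, 4.37], [0.02, 3.11], [-2.88, 2.88]. Speed limits (rad/s): [2.39, 2.39, 3.01, 3.14, 3.14, 3.14].

INTERFACE

Orientations are given as a unit quaternion [w, x, y, z].
In Python, from rig import sensors, capture, order, ctrl gives the robot as it stands. The module is installed in compiled form; this text tells all that it offers.
- The arm moves only by the tool play_rows, never from a script. Its argument "deltas" is a list of rows, each a list of 7 numbers: the shift along the world's x, y, z in units of 40 mm (1.0 is 40 mm), then the turn, a rotation vector about the world's x, y, z in units of 6 degrees (1.0 is 6 degrees), then the opening, from -1 (shut) to 1 (fully open). A call has 1 to 8 rows; each row shifts and turns the commanded pose from where the row before left it; what a row does not reach is not made up. A row lasts 1/12 s, in which the tool goes at most 41.7 mm and 7.16 degrees, less where a joint would pass 70% of its speed; a pose out of reach is approached as far as the arm can. A call is refused whole if a number of a shift passes 1 or a number of a turn 1, either way. A call with a gripper value outside its range is refused whole. The fingers move at their own pace and stop on an object; "squeeze" is the grip in N (left out, the last holds). Time passes only in rows, so rows that do not move let the fingers close. It gives the time, the measured TCP pose, the force and the opening at its end, in the units of the state.
- sensors.sense(): the state, without advancing time (a new reading comes with each control period).
- capture(name): name is "side" or "top"; returns a dict with "pixels" (384x512x3 uint8, red, green, blue), "z_map" (384x512 float32, mm along the optical axis (not along the pixel's ray), 0 where there is no reading), "fx", "fy", "cx", "cy" (pixels), "eye" and "rotation" of the camera in the world. Camera axes: x right, y down, z forward; pixel columns grow to the right and rows downward; lengths in mm; the calibration is good to about 2 mm. A picture is of the moment at which its call begins.
- order.finish_job(): hands the job in, once; it reports no verdict.
The state is a dict: "time_s": time; "joints": joint angles; "dq": joint speeds; "tau": joint torques, N m; "eef_pos": TCP position; "ee_rot": TCP orientation; "force": force on the tool from outside, world axes, zero at the start; "wrist_torque": the same for the moment, N m; "grip_width": opening from 0.0 (shut) to 1.0 (fully open).
Only numpy, scipy, OpenCV 4.12 (cv2) and the standard library are available. Lean on these libraries where they do the work, as an engineer would, in place of code of your own. Each camera call takes 0.05 s, during which the arm holds its last target. There are 200 camera calls.

TASK

Lean the steel plate, marked face up, against the front of the parts bin, with one short end standing on the counter and its underside resting on the bin's front rim, and let go of it. Then take the spring-tipped gauge from its stand and hold it square to the sloping face with its tip inside the ring mark, pressed lightly so that the tip is about half way in. Finish like that, still holding the gauge on the mark, with the plate leaning and the washer, hoop claw and drum key left where they lie.

Things in the scene. Friction and masses are not known exactly. Their poses are not given: they have to be found in the camera images.
- plate: Plated bare steel plate, 160 x 50 x 10 mm, about 0.55 kg, lying flat on the counter at the start, marked face up, at any yaw. Origin: centre of its underside; x along its 160 mm length, y along its width, z out of its marked face. A small 7 mm bolt hole is near each short end (66 mm from the middle); these are not the mark.
- mark (a point): Centre of the mark on the plate's upper face: a dark engraved ring 22 mm across with a small cross in its middle. It lies 22 mm from the plate's middle towards one end (plate x = +22, y = 0, z = 10 mm).
- bin: Low open grey steel parts bin, fixed, 130 mm (x) by 240 mm (y), 55 mm high, walls 5 mm, with three copper lug shells inside (none stands above the rim) and a steel gate with a latch on its +y end. Origin: centre of its underside; x points away from the front wall, away from the robot at yaw 0; the plain front wall is at x = -65 mm.
- bin_rim (a point): Middle of the top outer edge of the bin's front wall, 55 mm above the counter (bin x = -65, y = 0, z = 55 mm). The rim runs along the bin's y. The plate leaned here with its foot about 125 mm in front of the rim slopes at about 24 degrees and does not slip.
- stand: Fixed walnut block, 80 x 80 mm, 60 mm high, with an upright through hole of 21 mm in the middle, in which the gauge stands. Origin: centre of its underside.
- probe: Hand gauge (plating thickness probe), about 0.13 kg, standing upright in the stand, tip down. Origin: centre of the underside of its round flange (32 mm across, 5 mm thick), which rests on the stand's top; z along its axis from tip to handle. Above the flange is a black handle, 24 x 24 mm square with sides along x and y, reaching to z = 75 mm. Below is a 14 mm round nose to z = -35 mm and then the sprung tip. It lifts straight up out of the stand (it needs 50 mm).
- tip (a point): End of the gauge's round-ended sprung tip (8 mm across), 48 mm below the gauge's origin when out, on its axis; it moves with the tip.
- plunger (a joint): How far the gauge's sprung tip is pushed in: 0 out, 0.010 m fully in. The spring is soft: about 0.9 N to start it, 2.4 N half way in, 3.9 N fully in.
- counter: The smooth concrete counter top, its surface at height 0.
- washer: Grey rubber washer, 34 mm across, 6 mm thick, lying on the counter; bystander. Origin: centre of its underside.
- claw: Black steel hoop claw, 34 x 20 x 28 mm, on the counter; bystander. Origin: under its middle.
- key: Drum key with a 62 mm walnut cross handle and a short steel shank, 18 mm high, on the counter; bystander. Origin: under the middle of its handle.
Things that resemble listed ones, but are neither listed nor needed, are in the scene too. There is more than one size of the probe; the one meant has the size given above.

How it is judged:
By the outcome, as a careful person would: the job done as asked, in the order asked, and still so for the second after the job is handed in, while the arm keeps its last pose, push and grip.
It also fails if it takes over 61 s, if anything falls off the work surface, if the arm or the gripper's body presses on something with over 40 N, if the wrist force passes 120 N, or if a joint passes its speed limit or range.

## Working session

There is one attempt and no reset: what is moved stays moved. The work goes in short steps, Python scripts to look and compute and a tool call to move; the robot and the scene stay as the last step left them, time stands still between calls to the robot, and variables do not carry over. Pictures are saved under pics/ and viewed, about 8 in all and at most 12, crops included, and the job is handed in when it is done.

Besides the shell and the picture viewer there is one more tool, called after "Call:" by a JSON object that holds its "fn" and its "kwargs". play_rows: Moves the arm, as the interface text tells. Its arguments: {"type":"object","properties":{"deltas":{"type":"array","items":{"type":"array","items":{"type":"number"}}},"squeeze":{"type":"number"}},"required":["deltas"]}

```bash
mkdir -p pics; cat > h.py <<'E'
import numpy as np, cv2
from rig import sensors, capture, order, ctrl
def snap(n,f):
    c=capture(n); np.savez(''+f+'.npz',**c); cv2.imwrite('pics/'+f+'.png',c['pixels'][:,:,::-1]); return c
def cloud(c):
    z=c['z_map']; v,u=np.mgrid[:z.shape[0],:z.shape[1]]
    P=np.stack([(u-c['cx'])/c['fx']*z,(v-c['cy'])/c['fy']*z,z],-1)
    W=P@np.array(c['rotation']).T+np.array(c['eye']); W[z<=0]=np.nan; return W
E
python3 - <<'E'
from h import *
for n in('top','side'):
    c=snap(n,n+'0'); print(n,c['eye'],c['rotation'],c['fx'],c['cx'],c['cy'])
    W=cloud(c); print(np.nanmin(W,(0,1)),np.nanmax(W,(0,1)))
print(sensors.sense(),ctrl.tcp_to_grasp)
a=cv2.imread('pics/top0.png');cv2.imwrite('pics/top0b.png',cv2.resize(a,(800,600)))
a=cv2.imread('pics/side0.png');cv2.imwrite('pics/side0b.png',cv2.resize(a,(800,600)))
E
```

```text
top [353.97816113   7.15673717 991.96987757] [ 0.08186434 -0.68899383  0.71518798 -0.08421336] 390.3689331457484 250.61737963745247 192.2287693408787Traceback (most recent call last):
  File "<stdin>", line 4, in <module>
  File "h.py", line 8, in cloud
    W=P@np.array(c['rotation']).T+np.array(c['eye']); W[z<=0]=np.nan; return W
      ~^~~~~~~~~~~~~~~~~~~~~~~~~~
ValueError: matmul: Input operand 1 has a mismatch in its core dimension 0, with gufunc signature (n?,k),(k,m?)->(n?,m?) (size 4 is different from 3)
```

Rotation is a quaternion (w,x,y,z).

```bash
sed -i 's/np.array(c\[.rotation.\]).T/R.from_quat(np.roll(c["rotation"],-1)).as_matrix().T/; 1a from scipy.spatial.transform import Rotation as R' h.py
python3 - <<'E'
from h import *
for n in('top','side'):
    c=snap(n,n+'0'); print(n,c['eye'],c['rotation'],c['fx'],c['cx'],c['cy'])
    W=cloud(c); print(np.nanmin(W,(0,1)),np.nanmax(W,(0,1)), np.nanpercentile(W[...,2],[5,30,50]))
print(sensors.sense(),ctrl.tcp_to_grasp)
a=cv2.imread('pics/top0.png');cv2.imwrite('pics/top0b.png',cv2.resize(a,(800,600)))
a=cv2.imread('pics/side0.png');cv2.imwrite('pics/side0b.png',cv2.resize(a,(800,600)))
E
```

```text
top [353.97816113   7.15673717 991.96987757] [ 0.08186434 -0.68899383  0.71518798 -0.08421336] 390.3689331457484 250.61737963745247 192.2287693408787
[  110.25592717 -1398.50299779  -771.63168469] [1822.86521285 1259.85059925  680.85868949] [-7.43611036e+02 -1.25682799e+00 -9.87486686e-02]
side [297.91501452 908.49366984 662.71029122] [ 0.06591935 -0.13872237  0.86143988 -0.48407858] 381.09505820155556 259.8455291403882 192.79728748348248
[ -359.04071695 -2491.57794706  -647.83326758] [1847.08572312  658.37218626  602.30574716] [-354.72234073   -0.48055923    0.87372436]
{'time_s': 0.15, 'joints': array([-1.45638571e+00,  3.13320674e-01,  1.49824402e+00, -1.25680400e-05,
        1.33099727e+00, -2.23413576e-01]), 'dq': array([-0.00047488, -0.00083814, -0.00171222, -0.00011012,  0.00135529,
       -0.00143941]), 'tau': array([ 1.44804515e-03, -4.12369716e+01, -2.59797066e+01, -2.06827021e-04,
        3.17054066e-03, -2.49929187e-06]), 'eef_pos': array([ 173.95730644, -495.11945211,  207.17394047]), 'ee_rot': array([-4.84270231e-04,  9.85767870e-01,  1.68111484e-01,  2.03070481e-05]), 'force': array([ 0.25404089,  0.43924582, -0.31524188]), 'wrist_torque': array([0.0218351 , 0.02438817, 0.03389924]), 'grip_width': 0.9960688122018851} -18.700000000000003
```

View pics/top0b.png

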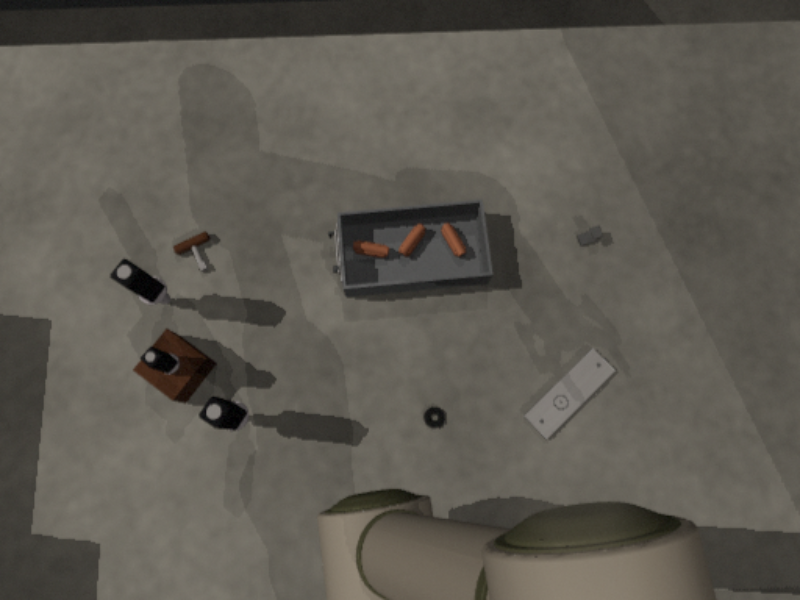

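View pics/side0b.png

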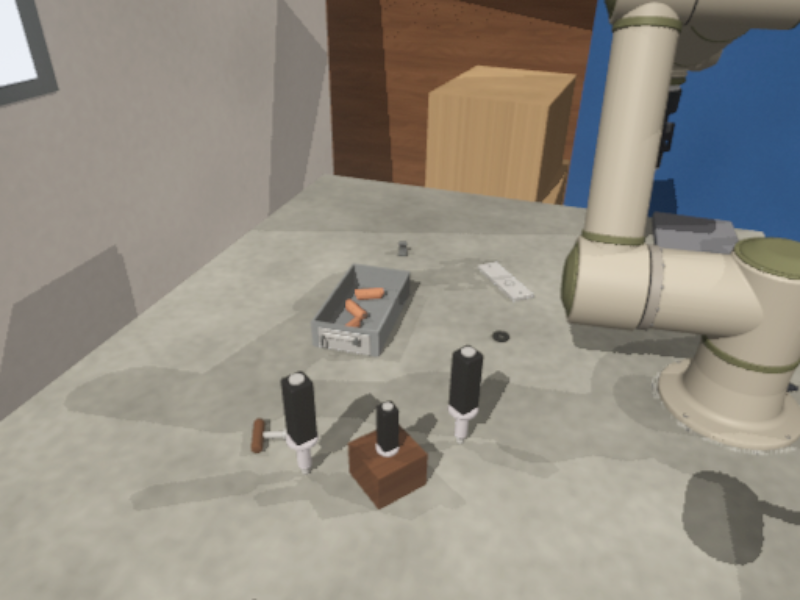

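The top view shows the plate at (570,393) with its mark at (561,402) toward the near-left end. The bin is at (415,248), the washer at (434,417), the claw at (590,235) and the key at (195,250). The stand with its small probe is at (175,362), between two larger decoys at (137,280) and (223,412).

```bash
python3 - <<'E'
from h import *
def rect(p,t): 
    (c,s,a)=cv2.minAreaRect(p[:,:2].astype(np.float32)); print(t,len(p),'c',np.round(c,1),'s',np.round(s,1),'a',round(a,1),'z',np.round(np.percentile(p[:,2],[5,50,95]),1))
for n in('top','side'):
    c=dict(np.load(n+'0.npz')); W=cloud(c); print(n)
    x,y,z=W[...,0],W[...,1],W[...,2]
    m=(z>3.5)&(z<250)&(x>230)&(x<800)&(abs(y)<600)
    k,l,st,ce=cv2.connectedComponentsWithStats(m.astype(np.uint8))
    for i in range(1,k):
        if st[i,4]>20: 
            p=W[l==i]; rect(p,'comp%d px%s'%(i,np.round(ce[i])))
            zt=np.percentile(p[:,2],98); 
            q=p[p[:,2]>zt-6]; rect(q,'   toplayer')
            if zt>80:
                for lo,hi in((52,64),(66,75),(75,140),(125,140)):
                    q=p[(p[:,2]>lo)&(p[:,2]<hi)]
                    if len(q)>5: rect(q,'   %d-%d'%(lo,hi))
# mark : dark px on plate
c=dict(np.load('top0.npz')); a=cv2.cvtColor(c['pixels'],cv2.COLOR_RGB2GRAY)
b=a[215:285,330:400]; cv2.imwrite('pics/plate.png',cv2.resize(b,(560,560),interpolation=2))
b=c['pixels'][205:280,75:165,::-1]; cv2.imwrite('pics/st.png',cv2.resize(b,(720,600),interpolation=2))
E
```

```text
top
comp78 px[263. 158.] 4523 c [682.1 -34.5] s [152.6 269.4] a 3.0 z [ 3.9 13.4 55.1]
   toplayer 650 c [672.5 -38.6] s [131.5 240.3] a 3.5 z [51.3 54.4 57.2]
comp169 px[378. 151.] 125 c [ 689.  -343.9] s [22.2 44.6] a 7.8 z [ 4.4  8.5 28.8]
   toplayer 43 c [ 689.8 -345.6] s [19.4 15.9] a 20.4 z [25.8 27.5 30.4]
comp183 px[124. 159.] 232 c [688.  334.5] s [56.6 68.5] a 87.0 z [ 6.9 13.8 18.7]
   toplayer 115 c [697.4 327.8] s [54.5 54.3] a 57.2 z [14.2 16.5 19.6]
comp270 px[ 90. 181.] 596 c [614.1 370.2] s [41.3 61.9] a 85.3 z [ 59.4 143.8 174.5]
   toplayer 191 c [604.6 373.3] s [34.4 31.6] a 49.4 z [169.9 172.5 175.4]
   66-75 66 c [601.7 367.4] s [29.9 44.1] a 60.8 z [68.6 72.9 74.7]
   75-140 192 c [594.  367.3] s [20.4 41.4] a 26.6 z [ 77.5 109.1 138.1]
   125-140 51 c [596.3 360.9] s [ 6.7 33.2] a 55.8 z [126.1 132.7 139.5]
comp554 px[111. 234.] 1403 c [486.3 347.4] s [82.8 89.5] a 52.6 z [ 18.7  60.  135. ]
   toplayer 119 c [490.  344.5] s [24.5 24.1] a 43.6 z [131.3 135.5 137.9]
   52-64 887 c [490.2 344.9] s [81.8 80.1] a 52.4 z [56.7 59.9 62.6]
   66-75 16 c [493.9 336.8
[... 2447 characters left out ...]
9] s [13.   3.6] a 41.1 z [52.2 53.5 54.8]
   66-75 89 c [602.7 384.3] s [42.8 23.4] a 18.2 z [67.9 72.7 74.7]
   75-140 457 c [604.4 384.2] s [43.4 24. ] a 14.7 z [ 78.7 109.2 137.1]
   125-140 109 c [605.5 385.5] s [43.  21.9] a 9.0 z [125.5 132.6 139.1]
comp137 px[247. 293.] 2107 c [492.6 345.1] s [82.1 84.1] a 52.4 z [ 10.2  59.2 129.7]
   toplayer 110 c [492.2 345.8] s [23.8 24.7] a 44.7 z [130.  134.7 137.7]
   52-64 885 c [493.  345.1] s [81.3 83.3] a 52.7 z [54.9 59.9 61.7]
   66-75 45 c [491.1 353.6] s [30.2 14.5] a 9.3 z [66.4 70.6 74.5]
   75-140 377 c [492.5 346.1] s [23.9 25.7] a 47.6 z [ 78.6 113.6 136.6]
   125-140 132 c [492.6 346. ] s [23.8 25.7] a 48.1 z [126.9 134.3 137.6]
```

Call:
{"fn": "play_rows", "kwargs": {"deltas": [[0.53, 0.45, -0.2, 0, 0, -0.956, 1], [0.53, 0.45, -0.2, 0, 0, -0.956, 1], [0.53, 0.45, -0.2, 0, 0, -0.956, 1], [0.53, 0.45, -0.2, 0, 0, -0.956, 1], [0.53, 0.45, -0.2, 0, 0, -0.956, 1], [0.53, 0.45, -0.2, 0, 0, -0.956, 1], [0.53, 0.45, -0.2, 0, 0, -0.956, 1], [0.53, 0.45, -0.2, 0, 0, -0.956, 1]]}}

```text
time_s: 0.82
eef_pos: [344.4, -350.2, 143.1]
ee_rot: [-0.0, 0.973, -0.232, -0.0]
force: [0.5, -0.5, -0.3]
grip_width: 1.002
```

Call:
{"fn": "play_rows", "kwargs": {"deltas": [[0.53, 0.45, -0.2, 0, 0, -0.956, 1], [0.53, 0.45, -0.2, 0, 0, -0.956, 1], [0.53, 0.45, -0.2, 0, 0, -0.956, 1], [0.53, 0.45, -0.2, 0, 0, -0.956, 1], [0, 0, 0, 0, 0, 0, 1], [0, 0, 0, 0, 0, 0, 1], [0, 0, 0, 0, 0, 0, 1]]}}

```text
time_s: 1.4
eef_pos: [428.2, -279.6, 111.6]
ee_rot: [0.0, 0.909, -0.418, -0.0]
force: [0.0, -0.3, 0.5]
grip_width: 0.999
```

Call:
{"fn": "play_rows", "kwargs": {"deltas": [[0.02, 0.03, -0.6, 0, 0, 0, 1], [0, 0, -0.6, 0, 0, 0, 1], [0, 0, -0.6, 0, 0, 0, 1], [0, 0, -0.5, 0, 0, 0, 1], [0, 0, -0.3, 0, 0, 0, 1], [0, 0, -0.14, 0, 0, 0, 1], [0, 0, 0, 0, 0, 0, 1], [0, 0, 0, 0, 0, 0, 1]], "squeeze": 60}}

```text
time_s: 2.07
eef_pos: [429.1, -278.9, 2.7]
ee_rot: [0.0, 0.908, -0.419, 0.0]
force: [-0.4, -0.2, 0.7]
grip_width: 1.0
```

Call:
{"fn": "play_rows", "kwargs": {"deltas": [[0, 0, -0.05, 0, 0, 0, 0.5], [0, 0, 0, 0, 0, 0, 0.0], [0, 0, 0, 0, 0, 0, -0.5], [0, 0, 0, 0, 0, 0, -1], [0, 0, 0, 0, 0, 0, -1], [0, 0, 0, 0, 0, 0, -1], [0, 0, 0, 0, 0, 0, -1]]}}

```text
time_s: 2.65
eef_pos: [429.2, -278.1, 0.1]
ee_rot: [0.0, 0.908, -0.418, 0.0]
force: [-0.3, -0.1, -0.5]
grip_width: 0.005
```

```bash
python3 - <<'E'
from h import *
print(sensors.sense()['force'],sensors.sense()['grip_width'])
a=snap('top','t1')['pixels'][190:310,300:440,::-1];b=snap('side','s1')['pixels'][90:230,270:430,::-1]
cv2.imwrite('pics/c1.png',np.hstack([cv2.resize(a,(400,343),interpolation=2),cv2.resize(b,(392,343),interpolation=2)]))
E
```

```text
[-0.26352127 -0.06302733 -0.50485   ] 0.005029655792768313
```

View pics/c1.png

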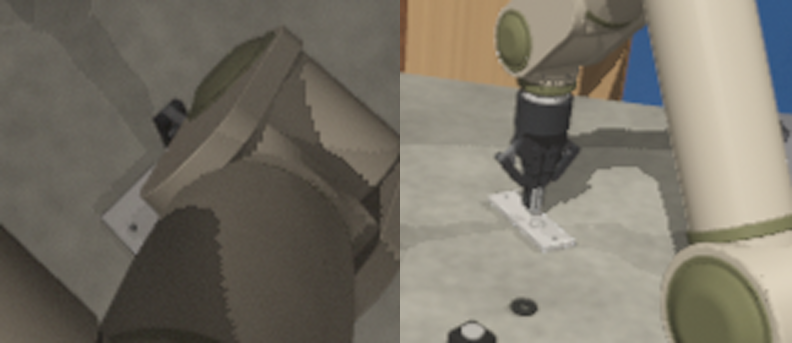

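The left crop (top view) shows the plate's end still where it was. The right crop (side view) shows the fingers shut above the plate's middle at about (535,205), so the grasp missed over the top. I'll measure the true fingertip height.

```bash
python3 - <<'E'
from h import *
c=dict(np.load('s1.npz')); W=cloud(c)
m=(np.hypot(W[...,0]-429,W[...,1]+278)<45)
g=cv2.cvtColor(c['pixels'],cv2.COLOR_RGB2GRAY)
v,u=np.where(m&(W[...,2]>5)&(W[...,2]<45))
for r in range(v.min(),v.max()+1):
    uu=u[v==r]
    if len(uu): print(r,[(int(k),int(W[r,k,0]),int(W[r,k,1]),round(float(W[r,k,2]),1),int(g[r,k])) for k in uu if 318<=k<=332])
E
```

```text
170 [(327, 417, -281, 43.0, 103)]
171 [(319, 443, -271, 39.2, 154), (320, 440, -273, 38.6, 74), (321, 435, -264, 44.3, 65), (322, 432, -265, 44.2, 59), (323, 429, -266, 44.6, 108), (325, 422, -270, 43.5, 115), (326, 419, -269, 44.5, 130), (327, 417, -280, 39.6, 112)]
172 [(318, 452, -314, 11.9, 201), (319, 443, -271, 35.6, 163), (320, 439, -271, 36.0, 94), (321, 435, -262, 41.6, 62), (322, 432, -265, 40.5, 58), (323, 429, -268, 39.4, 109), (324, 425, -270, 39.2, 143), (325, 422, -269, 40.2, 113), (326, 419, -269, 40.8, 136), (327, 416, -279, 36.5, 110)]
173 [(318, 451, -313, 8.2, 201), (319, 447, -308, 11.8, 178), (320, 438, -267, 34.1, 115), (321, 434, -261, 38.3, 57), (322, 431, -265, 36.4, 56), (323, 428, -266, 36.7, 124), (324, 425, -269, 35.9, 147), (325, 422, -274, 33.6, 113), (326, 418, -272, 35.4, 136), (327, 416, -281, 31.1, 113)]
174 [(318, 449, -301, 10.9, 200), (319, 446, -308, 8.0, 195), (320, 442, -303, 10.9, 175), (321, 434, -263, 33.0, 114), (322, 431, -266, 32.0, 59), (323, 428, -268, 31.7, 129), (324, 424, -268, 32.5, 140), (325, 421, -268, 33.0, 106), (326, 418, -2
[... 2894 characters left out ...]
189), (332, 393, -260, 11.0, 189)]
183 [(319, 435, -246, 6.3, 163), (320, 432, -243, 8.4, 178), (321, 428, -238, 12.0, 195), (322, 424, -238, 12.7, 200), (323, 422, -246, 8.9, 195), (324, 418, -243, 11.5, 191), (325, 415, -245, 11.1, 193), (326, 411, -245, 11.3, 195), (327, 409, -251, 9.0, 189), (328, 405, -249, 10.6, 184), (329, 402, -250, 10.6, 187), (330, 398, -251, 10.6, 190), (331, 395, -255, 9.2, 190), (332, 392, -257, 8.9, 190)]
184 [(319, 434, -240, 5.9, 167), (321, 427, -241, 6.6, 177), (324, 417, -234, 12.4, 200), (325, 414, -238, 10.8, 200), (326, 411, -242, 9.2, 201), (327, 407, -244, 9.1, 193), (328, 404, -242, 10.9, 189), (329, 401, -246, 8.9, 190), (330, 397, -245, 10.1, 190)]
```

Call:
{"fn": "play_rows", "kwargs": {"deltas": [[0, 0, 0, 0, 0, 0, 1], [0, 0, 0, 0, 0, 0, 1], [0, 0, 0, 0, 0, 0, 1], [0, 0, 0, 0, 0, 0, 1], [0, 0, 0, 0, 0, 0, 1], [0, 0, -0.2, 0, 0, 0, 1], [0, 0, -0.2, 0, 0, 0, 1], [0, 0, 0, 0, 0, 0, 1]]}}

```text
time_s: 3.42
eef_pos: [428.4, -277.3, -17.9]
ee_rot: [-0.001, 0.908, -0.419, -0.001]
force: [0.3, 0.4, -0.3]
grip_width: 0.998
```

Call:
{"fn": "play_rows", "kwargs": {"deltas": [[0, 0, -0.1, 0, 0, 0, 1], [0, 0, -0.05, 0, 0, 0, 1], [0, 0, 0, 0, 0, 0, 1], [0, 0, 0, 0, 0, 0, 1]]}}

```text
time_s: 3.75
eef_pos: [429.2, -278.1, -22.1]
ee_rot: [-0.0, 0.908, -0.418, -0.0]
force: [-0.4, 0.1, 0.3]
grip_width: 0.998
```

```bash
python3 - <<'E'
from h import *
print(sensors.sense()['force'],sensors.sense()['grip_width'],sensors.sense()['eef_pos'])
c=snap('side','s2');W=cloud(c)
m=(abs(W[...,0]-429)<75)&(abs(W[...,1]+278)<75)&(W[...,2]>13)&(W[...,2]<120)
p=W[m]; 
d=np.array([np.sin(np.radians(49.4)),np.cos(np.radians(49.4))]) # tool y dir (+-)
t=(p[:,:2]-[429,-278])@d; x=(p[:,:2]-[429,-278])@np.array([d[1],-d[0]])
for lo in range(-80,80,10):
    s=(t>=lo)&(t<lo+10)
    if s.sum()>3: print(lo,s.sum(),'zmin',np.round(np.sort(p[s,2])[:4]),'x',np.round(np.percentile(x[s],[5,95])))
cv2.imwrite('pics/c2.png',cv2.resize(c['pixels'][110:200,280:380,::-1],(700,630),interpolation=2))
E
```

```text
[-0.38156607  0.06503051  0.33082263] 0.9979409667496285 [ 429.17733976 -278.13076383  -22.06244962]
-80 5 zmin [61. 67. 70. 74.] x [-12.  -9.]
-70 55 zmin [58. 60. 61. 64.] x [-14.  11.]
-60 54 zmin [26. 29. 35. 38.] x [-13.   6.]
-50 70 zmin [15. 19. 19. 19.] x [-12.   9.]
-40 29 zmin [44. 45. 48. 64.] x [-19.   4.]
-30 21 zmin [75. 76. 80. 84.] x [-18.  -7.]
-20 27 zmin [75. 80. 83. 84.] x [-20.  -8.]
-10 38 zmin [13. 13. 13. 13.] x [-19.  34.]
0 21 zmin [13. 75. 79. 81.] x [-18.  -8.]
10 29 zmin [13. 14. 76. 77.] x [-48.  -9.]
20 40 zmin [13. 79. 79. 80.] x [-19.  13.]
30 52 zmin [63. 66. 67. 71.] x [-17.  13.]
40 66 zmin [17. 22. 22. 28.] x [-14.   9.]
50 60 zmin [17. 19. 23. 25.] x [-12.   5.]
60 60 zmin [62. 65. 68. 69.] x [-14.  13.]
70 46 zmin [62. 67. 67. 67.] x [-14.  11.]
```

View pics/c2.png

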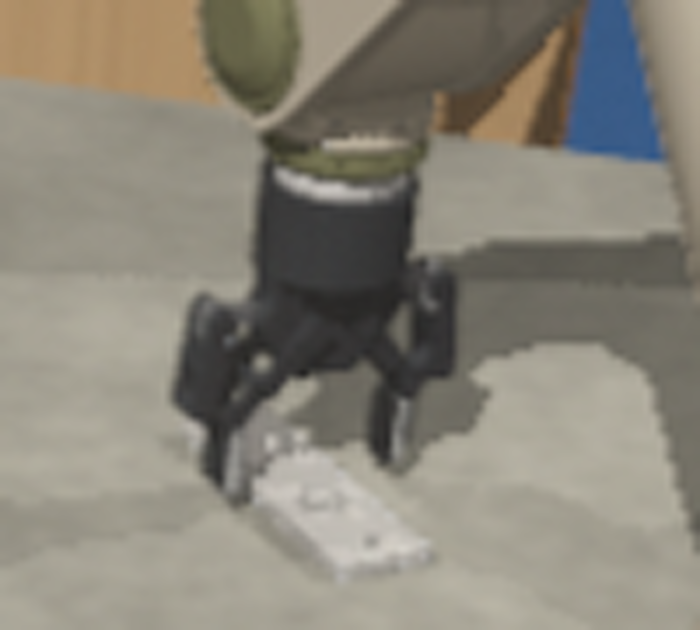

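The fingers straddle the plate at (235,490) and (395,465), with open tips at about z=16. That agrees with the first miss: the tips really sit about 25 mm behind the reported TCP. I'll go 4.5 mm lower, then close.

Call:
{"fn": "play_rows", "kwargs": {"deltas": [[0, 0, -0.1, 0, 0, 0, 1], [0, 0, -0.01, 0, 0, 0, 0.6], [0, 0, 0, 0, 0, 0, 0.3], [0, 0, 0, 0, 0, 0, 0.0], [0, 0, 0, 0, 0, 0, -1], [0, 0, 0, 0, 0, 0, -1], [0, 0, 0, 0, 0, 0, -1], [0, 0, 0, 0, 0, 0, -1]], "squeeze": 60}}

```text
time_s: 4.47
eef_pos: [429.2, -278.3, -26.0]
ee_rot: [0.0, 0.908, -0.418, 0.0]
force: [-2.1, 0.3, 6.0]
grip_width: 0.566
```

Call:
{"fn": "play_rows", "kwargs": {"deltas": [[0, 0, 0.1, 0, 0, 0, -1], [0, 0, 0.3, 0, 0, 0, -1], [0, 0, 0.5, 0, 0, 0, -1], [0, 0, 0.6, 0, 0, 0, -1], [0, 0, 0.6, 0, 0, 0, -1], [0, 0, 0.6, 0, 0, 0, -1], [0, 0, 0, 0, 0, 0, -1], [0, 0, 0, 0, 0, 0, -1]]}}

```text
time_s: 5.13
eef_pos: [429.1, -278.0, 81.3]
ee_rot: [0.0, 0.908, -0.419, 0.0]
force: [-0.2, 0.1, -6.6]
grip_width: 0.568
```

```bash
cat >> h.py <<'E'
def plane(n,f,c0,rad=90,zr=(5,300)):
    c=snap(n,f);W=cloud(c);g=c['pixels'].astype(int).mean(-1)
    m=(np.hypot(W[...,0]-c0[0],W[...,1]-c0[1])<rad)&(W[...,2]>zr[0])&(W[...,2]<zr[1])
    return c,W,g,m
E
python3 - <<'E'
from h import *
s=sensors.sense();print(s['force'],s['grip_width'],s['eef_pos'],s['joints'])
for n in('top','side'):
    c,W,g,m=plane(n,n+'2',(429,-278),100,(40,130))
    m&=(g>125 if n=='side' else g>90)&(c['pixels'].astype(int).ptp(-1)<25 if 0 else np.ptp(c['pixels'].astype(int),-1)<25)
    p=W[m]; print(n,len(p),np.round(np.percentile(p,[2,50,98],axis=0),1))
    h=np.histogram(p[:,2],np.arange(40,131,5)); print(h[0])
E
```

```text
[-0.15597236  0.05026389 -6.61934197] 0.5676944282019081 [ 429.10944482 -278.03282724   81.33651189] [-8.04419145e-01  4.21529062e-01  1.70061026e+00  7.73257666e-05
  1.01889974e+00  1.62992461e+00]
top 173 [[ 373.8 -237.9  110.5]
 [ 392.6 -221.2  116.8]
 [ 425.  -205.3  119.9]]
[  0   0   0   0   0   0   0   0   0   0   0   0   0   2  36 132   3   0]
side 310 [[ 365.8 -320.6  107.1]
 [ 412.9 -251.2  116. ]
 [ 493.6 -205.9  119.6]]
[  0   0   0   0   0   0   0   0   0   0   0   0   1  27  65 211   4   2]
```

Call:
{"fn": "play_rows", "kwargs": {"deltas": [[0.32, 0.58, 0.1, 0, 0, 0.88, -1], [0.32, 0.58, 0.1, 0, 0, 0.88, -1], [0.32, 0.58, 0.1, 0, 0, 0.88, -1], [0.32, 0.58, 0.1, 0, 0, 0.88, -1], [0.32, 0.58, 0.1, 0, 0, 0.88, -1], [0.32, 0.58, 0.1, 0, 0, 0.88, -1], [0.32, 0.58, 0.1, 0, 0, 0.88, -1], [0.32, 0.58, 0.1, 0, 0, 0.88, -1]]}}

```text
time_s: 5.9
eef_pos: [531.1, -90.9, 111.6]
ee_rot: [-0.001, 0.998, -0.061, -0.002]
force: [0.9, -0.0, -7.0]
grip_width: 0.567
```

Call:
{"fn": "play_rows", "kwargs": {"deltas": [[0.32, 0.58, 0.1, 0, 0, 0.88, -1], [0.32, 0.58, 0.1, 0, 0, 0.88, -1], [0, 0, 0, 0.047, -0.79, 0, -1], [0, 0, 0, 0.047, -0.79, 0, -1], [0, 0, 0, 0.047, -0.79, 0, -1], [0, 0, 0, 0.047, -0.79, 0, -1], [0, 0, 0, 0.047, -0.79, 0, -1], [0, 0, 0, 0, 0, 0, -1]]}}

```text
time_s: 6.57
eef_pos: [553.6, -45.3, 118.1]
ee_rot: [-0.008, 0.979, 0.028, 0.203]
force: [-1.1, -0.7, -8.2]
grip_width: 0.562
```

Call:
{"fn": "play_rows", "kwargs": {"deltas": [[0, 0, 0, 0, 0, 0, -1], [0, 0, 0, 0, 0, 0, -1]]}}

```text
time_s: 6.73
eef_pos: [557.3, -46.2, 121.0]
ee_rot: [-0.006, 0.978, 0.028, 0.204]
force: [0.9, -0.8, -7.0]
grip_width: 0.562
```

```bash
cat >> h.py <<'E'
def plate(n,f,c0,zr,bright,tilt=True):
    """RANSAC-ish plane fit to bright grey pixels near c0; corners via minAreaRect in plane"""
    c,W,g,m=plane(n,f,c0,100,zr)
    m&=(g>bright)&(np.ptp(c['pixels'].astype(int),-1)<25)
    k,l,st,_=cv2.connectedComponentsWithStats(m.astype(np.uint8)); p=W[m]
    rng=np.random.default_rng(0); best=None
    for _ in range(300):
        q=p[rng.choice(len(p),3,False)]; nn=np.cross(q[1]-q[0],q[2]-q[0]); L=np.linalg.norm(nn)
        if L<300: continue
        i=abs((p-q[0])@nn/L)<2.5
        if best is None or i.sum()>best.sum(): best=i
    p=p[best]; o=p.mean(0); n_=np.linalg.svd(p-o)[2][2]; n_*=np.sign(n_[2])
    a=np.array([1,.0593,0]); a-=a@n_*n_; a/=np.linalg.norm(a); b=np.cross(n_,a)
    uv=np.c_[(p-o)@a,(p-o)@b].astype(np.float32); r=cv2.minAreaRect(uv)
    ctr=o+a*r[0][0]+b*r[0][1]
    print(n,len(p),'n',np.round(n_,3),'tilt',round(np.degrees(np.arccos(n_[2])),1),'ctr',np.round(ctr,1),'size',np.round(r[1],1),'ang',round(r[2],1))
    return c,W,ctr,n_,a
E
python3 - <<'E'
from h import *
s=sensors.sense();print(s['force'],s['grip_width'],s['eef_pos'],s['joints'],s['ee_rot'])
for n,b in(('top',90),('side',120)): plate(n,n+'3',(557,-46),(85,250),b)
E
```

```text
[ 0.91319567 -0.79837695 -7.01434714] 0.5619626633917338 [557.28488839 -46.2242553  120.97099668] [-0.38026668  0.27627244  1.86308051  0.2873948   0.64625072  0.93364807] [-0.0064598   0.97849007  0.02831499  0.20423933]
top 517 n [-0.402 -0.018  0.916] tilt 23.7 ctr [586.3 -43.8 173.4] size [49.6 64.2] ang 89.4
side 421 n [-0.397 -0.014  0.918] tilt 23.4 ctr [545.2 -44.3 154.9] size [ 57.9 159.5] ang 88.8
```

Call:
{"fn": "play_rows", "kwargs": {"deltas": [[0.09, 0.01, -0.5, 0, 0, 0, -1], [0.09, 0.01, -0.6, 0, 0, 0, -1], [0.08, 0.01, -0.6, 0, 0, 0, -1], [0, 0, -0.5, 0, 0, 0, -1], [0, 0, -0.3, 0, 0, 0, -1], [0, 0, -0.1, 0, 0, 0, -1], [0, 0, 0, 0, 0, 0, -1], [0, 0, 0, 0, 0, 0, -1]]}}

```text
time_s: 7.5
eef_pos: [568.3, -45.1, 18.3]
ee_rot: [-0.006, 0.978, 0.029, 0.206]
force: [0.1, -0.5, -6.4]
grip_width: 0.561
```

Call:
{"fn": "play_rows", "kwargs": {"deltas": [[0, 0, -0.05, 0, 0, 0, -1], [0, 0, -0.05, 0, 0, 0, -1], [0, 0, 0, 0, 0, 0, -1], [0, 0, 0, 0, 0, 0, -1]]}}

```text
time_s: 7.83
eef_pos: [567.7, -45.0, 13.9]
ee_rot: [-0.006, 0.978, 0.028, 0.206]
force: [0.3, 0.1, -6.0]
grip_width: 0.565
```

```bash
python3 - <<'E'
from h import *
s=sensors.sense();print(s['force'],s['grip_width'],s['eef_pos'],s['ee_rot'])
c,W,ctr,n,a=plate('side','s4',(557,-46),(6,100),120)
cv2.imwrite('pics/c4.png',cv2.resize(c['pixels'][130:270,180:370,::-1],(798,588),interpolation=2))
E
```

```text
[ 0.31990377  0.1130261  -6.02466391] 0.56547089040201 [567.7143922  -44.98383918  13.90056888] [-0.00617893  0.97815655  0.02840117  0.20582751]
side 401 n [-0.4   -0.011  0.916] tilt 23.6 ctr [555.2 -40.3  47.6] size [159.3  61.7] ang 0.2
```

View pics/c4.png

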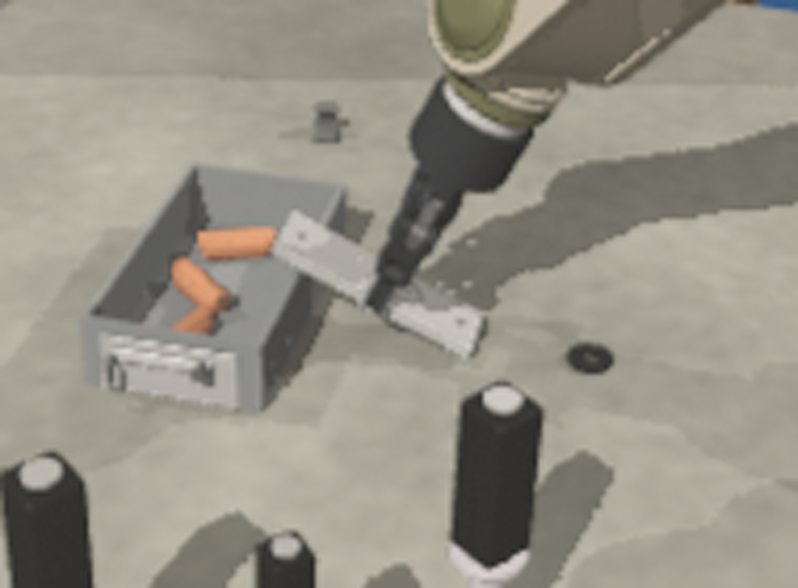

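The plate hangs at the right tilt, its upper end over the rim at about (300,240) and its foot just above the counter at (475,345). It needs about 5 mm more.

Call:
{"fn": "play_rows", "kwargs": {"deltas": [[0, 0, -0.05, 0, 0, 0, -1], [0, 0, -0.04, 0, 0, 0, -1], [0, 0, 0, 0, 0, 0, -1], [0, 0, 0, 0, 0, 0, -1]]}}

```text
time_s: 8.22
eef_pos: [567.5, -44.9, 9.8]
ee_rot: [-0.006, 0.978, 0.028, 0.205]
force: [0.6, 0.1, -6.1]
grip_width: 0.565
```

Call:
{"fn": "play_rows", "kwargs": {"deltas": [[0, 0, -0.025, 0, 0, 0, -1], [0, 0, 0, 0, 0, 0, -1], [0, 0, 0, 0, 0, 0, -1]]}}

```text
time_s: 8.47
eef_pos: [567.6, -44.9, 9.0]
ee_rot: [-0.006, 0.978, 0.028, 0.206]
force: [0.7, -0.1, -6.9]
grip_width: 0.564
```

Call:
{"fn": "play_rows", "kwargs": {"deltas": [[0, 0, -0.025, 0, 0, 0, -1], [0, 0, 0, 0, 0, 0, -1], [0, 0, 0, 0, 0, 0, -1]]}}

```text
time_s: 8.72
eef_pos: [567.6, -44.9, 7.9]
ee_rot: [-0.006, 0.978, 0.028, 0.206]
force: [0.5, 0.4, -6.7]
grip_width: 0.566
```

Call:
{"fn": "play_rows", "kwargs": {"deltas": [[0, 0, -0.025, 0, 0, 0, -1], [0, 0, 0, 0, 0, 0, -1], [0, 0, 0, 0, 0, 0, -1]]}}

```text
time_s: 8.97
eef_pos: [567.8, -45.0, 7.6]
ee_rot: [-0.006, 0.978, 0.028, 0.206]
force: [-5.7, 0.2, 2.0]
grip_width: 0.565
```

Call:
{"fn": "play_rows", "kwargs": {"deltas": [[0, 0, 0, 0, 0, 0, 0.25], [0, 0, 0, 0, 0, 0, 0.3], [0, 0, 0, 0, 0, 0, 0.4], [0, 0, 0, 0, 0, 0, 0.6], [0, 0, 0, 0, 0, 0, 0.8], [0, 0, 0, 0, 0, 0, 0.8], [0, 0, 0, 0, 0, 0, 0.8]]}}

```text
time_s: 9.55
eef_pos: [567.7, -45.0, 7.0]
ee_rot: [-0.006, 0.978, 0.028, 0.206]
force: [-0.1, 0.8, 0.2]
grip_width: 0.901
```

Call:
{"fn": "play_rows", "kwargs": {"deltas": [[-0.1, 0, 0.2, 0, 0, 0, 0.8], [-0.2, -0.01, 0.45, 0, 0, 0, 0.8], [-0.25, -0.015, 0.6, 0, 0, 0, 0.8], [-0.25, -0.015, 0.6, 0, 0, 0, 0.8], [-0.25, -0.015, 0.6, 0, 0, 0, 0.8], [-0.25, -0.015, 0.6, 0, 0, 0, 0.8], [0, 0, 0.5, 0, 0, 0, 0.8], [0, 0, 0.5, 0, 0, 0, 0.8]]}}

```text
time_s: 10.22
eef_pos: [514.8, -47.8, 170.8]
ee_rot: [-0.006, 0.978, 0.028, 0.206]
force: [0.4, 0.2, 1.1]
grip_width: 0.897
```

Call:
{"fn": "play_rows", "kwargs": {"deltas": [[0, 0.8, 0.2, -0.047, 0.79, 0, 0.8], [0, 0.8, 0, -0.047, 0.79, 0, 0.8], [0, 0.8, 0, -0.047, 0.79, 0, 0.8], [0, 0.8, 0, -0.047, 0.79, 0, 0.8], [0, 0.8, 0, -0.047, 0.79, 0, 0.8]]}}

```text
time_s: 10.63
eef_pos: [515.1, 113.6, 178.2]
ee_rot: [0.001, 1.0, 0.029, -0.001]
force: [-0.1, -0.8, -0.3]
grip_width: 0.907
```

```bash
python3 - <<'E'
from h import *
s=sensors.sense();print(s['force'],s['grip_width'],s['eef_pos'],s['ee_rot'],s['joints'])
for n,b in(('top',90),('side',120)):
    c,W,ctr,nn,a=plate(n,n+'5',(557,-46),(6,75),b)
c=dict(np.load('top5.npz'));d=dict(np.load('side5.npz'))
cv2.imwrite('pics/c5.png',np.hstack([cv2.resize(c['pixels'][120:260,200:340,::-1],(400,400),interpolation=2),cv2.resize(d['pixels'][150:270,200:320,::-1],(400,400),interpolation=2)]))
E
```

```text
[-0.09003118 -0.77005473 -0.30613264] 0.9065118435511315 [515.09360582 113.58660508 178.22743247] [ 0.00104021  0.99958884  0.02863055 -0.00116422] [-0.0041021   0.34418002  1.53343213 -0.0022595   1.26624034  1.51010522]
top 1040 n [-0.399 -0.034  0.916] tilt 23.6 ctr [552.6 -45.3  41.1] size [159.6  49.9] ang 0.3
side 481 n [-0.401 -0.009  0.916] tilt 23.6 ctr [555.  -44.4  41.2] size [ 56.  159.4] ang 88.6
```

View pics/c5.png

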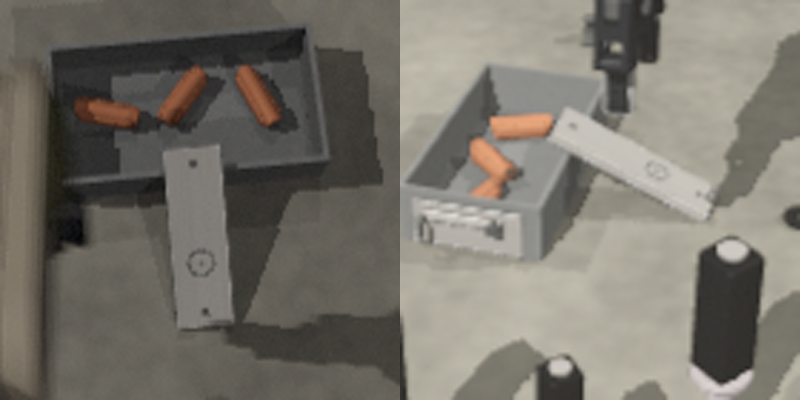

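The plate leans freely at 23.6° (both cameras agree) and lies square to the bin, with its ring at crop (201,262) in the top view, clear of everything. Next is the gauge.

Call:
{"fn": "play_rows", "kwargs": {"deltas": [[-0.074, 0.725, 0, 0, 0, 0.93, 1], [-0.074, 0.725, 0, 0, 0, 0.93, 1], [-0.074, 0.725, 0, 0, 0, 0.93, 1], [-0.074, 0.725, 0, 0, 0, 0.93, 1], [-0.074, 0.725, 0, 0, 0, 0.93, 1], [-0.074, 0.725, 0, 0, 0, 0.93, 1], [-0.074, 0.725, 0, 0, 0, 0.93, 1], [-0.074, 0.725, 0, 0, 0, 0.93, 1]]}}

```text
time_s: 11.4
eef_pos: [491.6, 344.7, 177.6]
ee_rot: [0.0, 0.913, 0.408, 0.0]
force: [0.4, -1.7, -0.0]
grip_width: 0.998
```

Call:
{"fn": "play_rows", "kwargs": {"deltas": [[0, 0, 0, 0, 0, 0, 1], [0, 0, 0, 0, 0, 0, 1], [0, 0, 0, 0, 0, 0, 1]]}}

```text
time_s: 11.65
eef_pos: [492.0, 343.2, 177.2]
ee_rot: [0.0, 0.914, 0.406, 0.0]
force: [-0.0, -0.0, -0.7]
grip_width: 1.004
```

```bash
python3 - <<'E'
from h import *
s=sensors.sense();print(s['eef_pos'],s['ee_rot'],np.degrees(s['joints']))
c=dict(np.load('top5.npz')); W=cloud(c)
g=cv2.cvtColor(c['pixels'],cv2.COLOR_RGB2GRAY)
b=cv2.resize(g[195:230,255:287],None,fx=8,fy=8,interpolation=2)
# dark pixels on plate: ring centroid
x,y,z=W[...,0],W[...,1],W[...,2]
q=W-np.array([552.6,-45.3,41.1]); a=np.array([.915,.054,.4]); w=np.array([-.0593,.998,0])
s_=q@a;t_=q@w; m=(abs(s_+22)<14)&(abs(t_)<14)
bg=cv2.medianBlur(g,15).astype(int); wt=np.clip(bg-g.astype(int)-12,0,None)*m
v,u=np.mgrid[:384,:512]; U,V=(u*wt).sum()/wt.sum(),(v*wt).sum()/wt.sum()
d=np.array([(U-c['cx'])/c['fx'],(V-c['cy'])/c['fy'],1]); d=R.from_quat(np.roll(c['rotation'],-1)).apply(d)
n=np.array([-.4,-.024,.916]); o=np.array([552.6,-45.3,41.1]); e=c['eye']; print(U,V,'mark ray',e+d*((o-e)@n/(d@n)),'pred',o-22*a)
c=dict(np.load('side5.npz'))
W=cloud(c);g=cv2.cvtColor(c['pixels'],cv2.COLOR_RGB2GRAY)
o=np.array([555,-44.7,41.2]);q=W-o;s_=q@a;t_=q@w;m=(abs(s_+22)<14)&(abs(t_)<14)
bg=cv2.medianBlur(g,15).astype(int); wt=np.clip(bg-g.astype(int)-10,0,None)*m
U,V=(u*wt).sum()/wt.sum(),(v*wt).sum()/wt.sum()
d=np.array([(U-c['cx'])/c['fx'],(V-c['cy'])/c['fy'],1]); d=R.from_quat(np.roll(c['rotation'],-1)).apply(d);e=c['eye']
print(U,V,'mark ray',e+d*((o-e)@n/(d@n)),'pred',o-22*a)
E
```

```text
[491.98150428 343.17894523 177.21410005] [2.80145468e-04 9.14031315e-01 4.05643529e-01 6.38059227e-05] [ 2.37332452e+01  2.87065883e+01  7.46908489e+01 -3.29751881e-02
  7.65951424e+01  6.58779651e+01]
269.63575042158516 211.62900505902192 mark ray [532.48139275 -46.01770692  32.29577744] pred [532.47  -46.488  32.3  ]
274.57894736842104 206.4019138755981 mark ray [531.85112532 -16.61672269  31.82712749] pred [534.87  -45.888  32.4  ]
```

Call:
{"fn": "play_rows", "kwargs": {"deltas": [[-0.015, 0.055, -0.5, 0, 0, 0, 1], [0, 0, -0.6, 0, 0, 0, 1], [0, 0, -0.6, 0, 0, 0, 1], [0, 0, -0.6, 0, 0, 0, 1], [0, 0, -0.4, 0, 0, 0, 1], [0, 0, -0.18, 0, 0, 0, 1], [0, 0, 0, 0, 0, 0, 1], [0, 0, 0, 0, 0, 0, 1]]}}

```text
time_s: 12.32
eef_pos: [492.0, 345.9, 62.8]
ee_rot: [0.0, 0.914, 0.406, 0.001]
force: [-0.3, 0.1, -0.1]
grip_width: 0.998
```

Call:
{"fn": "play_rows", "kwargs": {"deltas": [[0, 0, 0, 0, 0, 0, 0.3], [0, 0, 0, 0, 0, 0, 0.0], [0, 0, 0, 0, 0, 0, -0.2], [0, 0, 0, 0, 0, 0, -0.5], [0, 0, 0, 0, 0, 0, -0.8], [0, 0, 0, 0, 0, 0, -1], [0, 0, 0, 0, 0, 0, -1], [0, 0, 0, 0, 0, 0, -1]], "squeeze": 50}}

```text
time_s: 12.98
eef_pos: [491.5, 346.5, 62.1]
ee_rot: [0.0, 0.914, 0.406, 0.0]
force: [-0.6, -0.2, 3.4]
grip_width: 0.275
```

Call:
{"fn": "play_rows", "kwargs": {"deltas": [[0, 0, 0.2, 0, 0, 0, -1], [0, 0, 0.4, 0, 0, 0, -1], [0, 0, 0.6, 0, 0, 0, -1], [0, 0, 0.6, 0, 0, 0, -1], [0, 0, 0.6, 0, 0, 0, -1], [0, 0, 0.6, 0, 0, 0, -1], [0, 0, 0.6, 0, 0, 0, -1], [0, 0, 0.6, 0, 0, 0, -1]]}}

```text
time_s: 13.65
eef_pos: [490.9, 346.4, 231.3]
ee_rot: [-0.0, 0.914, 0.406, -0.0]
force: [1.0, 0.5, -2.1]
grip_width: 0.276
```

Call:
{"fn": "play_rows", "kwargs": {"deltas": [[0, -0.3, 0, 0, 0, 0, -1], [0, -0.6, 0, 0, 0, 0, -1], [0, -0.7, 0, 0, 0, 0, -1], [0, -0.7, 0, 0, 0, 0, -1], [0, -0.7, 0, 0, 0, 0, -1], [0, -0.7, 0, 0, 0, 0, -1], [0, -0.7, 0, 0, 0, 0, -1], [0, -0.6, 0, 0, 0, 0, -1]]}}

```text
time_s: 14.32
eef_pos: [490.6, 144.5, 229.3]
ee_rot: [-0.0, 0.914, 0.406, -0.001]
force: [0.7, 0.7, -2.0]
grip_width: 0.277
```

Call:
{"fn": "play_rows", "kwargs": {"deltas": [[0, 0, 0, 0, 0, 0, -1], [0, 0, 0, 0, 0, 0, -1], [0, 0, 0, 0, 0, 0, -1]]}}

```text
time_s: 14.57
eef_pos: [491.0, 146.7, 229.6]
ee_rot: [-0.0, 0.914, 0.406, -0.0]
force: [-0.3, 1.0, -1.5]
grip_width: 0.278
```

```bash
python3 - <<'E'
from h import *
s=sensors.sense();print(s['force'],s['grip_width'],s['eef_pos'],s['ee_rot'])
T=s['eef_pos']
c=snap('side','s6'); W=cloud(c)
m=(np.hypot(W[...,0]-T[0],W[...,1]-T[1])<40)&(W[...,2]>T[2]-70)&(W[...,2]<T[2]+60)
p=W[m]
for lo in range(-60,60,8):
    q=p[(p[:,2]-T[2]>=lo)&(p[:,2]-T[2]<lo+8)]
    if len(q)>2: print(lo,len(q),'xmid',np.round((q[:,0].min()+q[:,0].max())/2-T[0],1),'w',np.round(np.ptp(q[:,0]),1),'y',np.round(np.median(q[:,1])-T[1],1), 'zmin',round(q[:,2].min()-T[2],1))
v,u=np.where(m); cv2.imwrite('pics/c6.png',cv2.resize(c['pixels'][max(0,v.min()-30):v.max()+20,u.min()-30:u.max()+30,::-1],(600,600),interpolation=2))
E
```

```text
[-0.34696286  1.04977028 -1.4581459 ] 0.2776735347940272 [491.0326382  146.70292092 229.56806378] [-2.31900360e-04  9.13702024e-01  4.06384690e-01 -2.02839701e-04]
-52 4 xmid -0.1 w 5.8 y 1.7 zmin -47.6
-44 7 xmid -0.2 w 5.3 y 3.5 zmin -42.9
-36 17 xmid -1.3 w 12.4 y 4.8 zmin -35.9
-28 18 xmid -0.6 w 11.9 y 3.8 zmin -27.4
-20 18 xmid 0.2 w 12.8 y 3.8 zmin -19.7
-12 9 xmid -1.8 w 9.4 y 4.5 zmin -11.9
-4 40 xmid -0.5 w 29.5 y 11.2 zmin -2.1
4 37 xmid -0.4 w 28.7 y 9.5 zmin 4.0
12 40 xmid -0.1 w 29.3 y 9.4 zmin 12.0
20 30 xmid -0.5 w 38.7 y 11.4 zmin 20.6
28 44 xmid -1.0 w 40.1 y 14.7 zmin 28.0
36 54 xmid -2.0 w 43.4 y 14.9 zmin 36.5
44 54 xmid -1.7 w 43.1 y 14.3 zmin 44.0
52 54 xmid -1.1 w 42.7 y 13.7 zmin 52.0
```

View pics/c6.png

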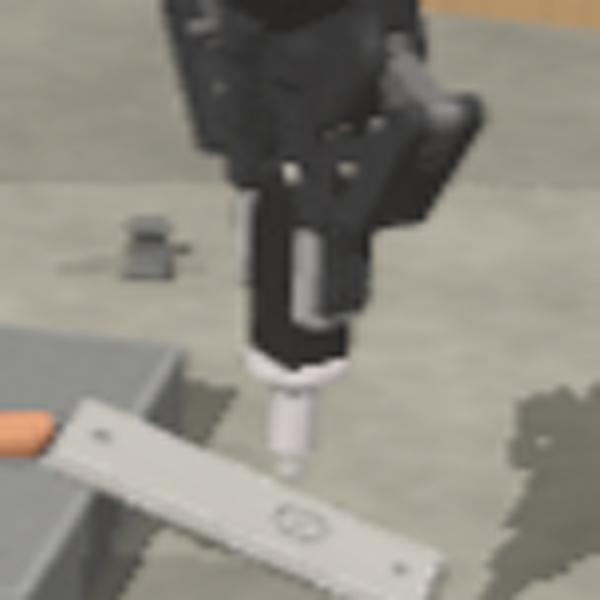

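Call:
{"fn": "play_rows", "kwargs": {"deltas": [[0.046, -0.61, -0.155, 0.0285, -0.491, 0, -1], [0.046, -0.61, -0.155, 0.0285, -0.491, 0, -1], [0.046, -0.61, -0.155, 0.0285, -0.491, 0, -1], [0.046, -0.61, -0.155, 0.0285, -0.491, 0, -1], [0.046, -0.61, -0.155, 0.0285, -0.491, 0, -1], [0.046, -0.61, -0.155, 0.0285, -0.491, 0, -1], [0.046, -0.61, -0.155, 0.0285, -0.491, 0, -1], [0.046, -0.61, -0.155, 0.0285, -0.491, 0, -1]]}}

```text
time_s: 15.28
eef_pos: [506.0, -49.0, 180.1]
ee_rot: [0.073, 0.894, 0.398, 0.192]
force: [1.2, -0.4, -1.1]
grip_width: 0.276
```

Call:
{"fn": "play_rows", "kwargs": {"deltas": [[0, 0, 0, 0, 0, 0, -1], [0, 0, -0.4, 0, 0, 0, -1], [0, 0, -0.6, 0, 0, 0, -1], [0, 0, -0.5, 0, 0, 0, -1], [0, 0, -0.4, 0, 0, 0, -1], [0, 0, -0.2, 0, 0, 0, -1], [0, 0, 0, 0, 0, 0, -1], [0, 0, 0, 0, 0, 0, -1]]}}

```text
time_s: 15.95
eef_pos: [506.4, -48.2, 96.6]
ee_rot: [0.072, 0.894, 0.398, 0.192]
force: [0.3, 0.2, -1.2]
grip_width: 0.275
```

```bash
cat > aim.py <<'E'
from h import *
s=sensors.sense(); T=s['eef_pos']; Q=R.from_quat(np.roll(s['ee_rot'],-1)); d=Q.apply([0,0,1])
n=np.array([-.3996,-.0235,.9164]); M=np.array([533.6,-46.2,32.2])
print('F',np.round(s['force'],2),'T',np.round(T,2),'angle',np.degrees(np.arccos(-d@n)),'d',np.round(d,4),'wr',s['grip_width'])
tip=T+50.1*d; r=tip-M; print('tip',np.round(tip,1),'gap',r@n,'lat',np.round(r-(r@n)*n,2)); rv=np.cross(d,-n); print('rotfix deg',np.round(np.degrees(rv),2))
E
python3 aim.py; python3 - <<'E'
from h import *
for n in('top','side'):
    c=snap(n,n+'7'); 
c=dict(np.load('top7.npz'));d=dict(np.load('side7.npz'))
cv2.imwrite('pics/c7.png',np.hstack([cv2.resize(c['pixels'][150:250,220:320,::-1],(400,400),interpolation=2),cv2.resize(d['pixels'][140:240,230:330,::-1],(400,400),interpolation=2)]))
E
```

```text
F [ 0.28  0.21 -1.19] T [506.41 -48.2   96.63] angle nan d [ 0.3999  0.0238 -0.9163] wr 0.2754569768542373
tip [526.4 -47.   50.7] gap 19.85108123602179 lat [ 0.78 -0.34  0.33]
rotfix deg [-0.01  0.02 -0.01]aim.py:4: RuntimeWarning: invalid value encountered in arccos
  print('F',np.round(s['force'],2),'T',np.round(T,2),'angle',np.degrees(np.arccos(-d@n)),'d',np.round(d,4),'wr',s['grip_width'])
```

View pics/c7.png

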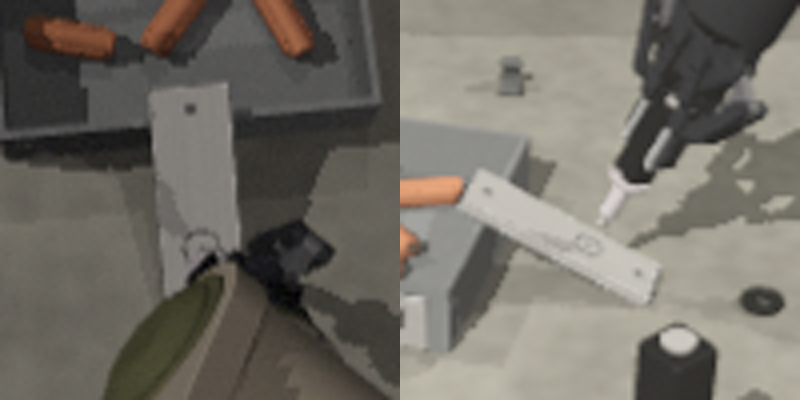

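The gauge is square to the plate. In the side view its tip at (601,226) points at the ring at (589,243). I'll advance along the axis.

Call:
{"fn": "play_rows", "kwargs": {"deltas": [[0.05, 0.005, -0.12, 0, 0, 0, -1], [0.06, 0.005, -0.14, 0, 0, 0, -1], [0.05, 0.005, -0.11, 0, 0, 0, -1], [0, 0, 0, 0, 0, 0, -1], [0, 0, 0, 0, 0, 0, -1], [0, 0, 0, 0, 0, 0, -1]]}}

```text
time_s: 16.55
eef_pos: [512.5, -48.1, 81.4]
ee_rot: [0.072, 0.894, 0.398, 0.191]
force: [0.3, -0.4, -1.7]
grip_width: 0.279
```

```bash
python3 aim.py 2>/dev/null
```

```text
F [ 0.33 -0.36 -1.71] T [512.46 -48.15  81.39] angle nan d [ 0.3997  0.0233 -0.9163] wr 0.2789370006596564
tip [532.5 -47.   35.5] gap 3.474107872319617 lat [ 0.27 -0.7   0.1 ]
rotfix deg [0.01 0.01 0.01]
```

Call:
{"fn": "play_rows", "kwargs": {"deltas": [[0.02, 0.001, -0.046, 0, 0, 0, -1], [0, 0, 0, 0, 0, 0, -1], [0, 0, 0, 0, 0, 0, -1]]}}

```text
time_s: 16.8
eef_pos: [513.2, -48.1, 79.5]
ee_rot: [0.072, 0.894, 0.398, 0.191]
force: [-0.2, -0.2, -0.8]
grip_width: 0.271
```

Call:
{"fn": "play_rows", "kwargs": {"deltas": [[0.02, 0.001, -0.046, 0, 0, 0, -1], [0, 0, 0, 0, 0, 0, -1], [0, 0, 0, 0, 0, 0, -1]]}}

```text
time_s: 17.05
eef_pos: [514.1, -48.1, 77.8]
ee_rot: [0.072, 0.894, 0.398, 0.191]
force: [0.4, -0.0, -1.2]
grip_width: 0.274
```

```bash
python3 aim.py 2>/dev/null
```

```text
F [ 0.37 -0.04 -1.22] T [514.12 -48.11  77.77] angle nan d [ 0.4     0.0231 -0.9162] wr 0.2744883072574868
tip [534.2 -47.   31.9] gap -0.5155117841096604 lat [ 0.36 -0.77  0.14]
rotfix deg [0.02 0.02 0.01]
```

Call:
{"fn": "play_rows", "kwargs": {"deltas": [[0.01, 0.001, -0.023, 0, 0, 0, -1], [0, 0, 0, 0, 0, 0, -1], [0, 0, 0, 0, 0, 0, -1]]}}

```text
time_s: 17.3
eef_pos: [514.5, -48.1, 76.9]
ee_rot: [0.072, 0.894, 0.398, 0.191]
force: [-0.3, -0.0, 0.4]
grip_width: 0.272
```

Call:
{"fn": "play_rows", "kwargs": {"deltas": [[0.01, 0.001, -0.023, 0, 0, 0, -1], [0, 0, 0, 0, 0, 0, -1], [0, 0, 0, 0, 0, 0, -1]]}}

```text
time_s: 17.55
eef_pos: [514.9, -48.0, 75.9]
ee_rot: [0.072, 0.894, 0.398, 0.191]
force: [0.4, -0.5, -0.5]
grip_width: 0.277
```

Call:
{"fn": "play_rows", "kwargs": {"deltas": [[0.01, 0.001, -0.023, 0, 0, 0, -1], [0, 0, 0, 0, 0, 0, -1], [0, 0, 0, 0, 0, 0, -1]]}}

```text
time_s: 17.8
eef_pos: [515.3, -48.0, 75.0]
ee_rot: [0.072, 0.894, 0.398, 0.191]
force: [0.5, -0.9, 0.6]
grip_width: 0.273
```

Call:
{"fn": "play_rows", "kwargs": {"deltas": [[0, 0, 0, 0, 0, 0, -1]]}}

```text
time_s: 17.88
eef_pos: [515.3, -48.0, 75.0]
ee_rot: [0.072, 0.894, 0.398, 0.191]
force: [-0.5, -0.9, 0.6]
grip_width: 0.272
```

Call:
{"fn": "play_rows", "kwargs": {"deltas": [[0, 0, 0, 0, 0, 0, -1]]}}

```text
time_s: 17.97
eef_pos: [515.3, -48.0, 75.0]
ee_rot: [0.072, 0.894, 0.398, 0.191]
force: [0.5, -0.6, 1.2]
grip_width: 0.274
```

```bash
python3 aim.py 2>/dev/null
```

```text
F [ 0.46 -0.61  1.18] T [515.28 -47.97  75.04] angle nan d [ 0.4     0.0231 -0.9162] wr 0.27365578741674157
tip [535.3 -46.8  29.1] gap -3.4844299906811096 lat [ 0.33 -0.7   0.12]
rotfix deg [0.02 0.02 0.01]
```

Call:
{"fn": "play_rows", "kwargs": {"deltas": [[0.011, 0.001, -0.025, 0, 0, 0, -1], [0, 0, 0, 0, 0, 0, -1], [0, 0, 0, 0, 0, 0, -1]]}}

```text
time_s: 18.22
eef_pos: [515.7, -47.9, 73.9]
ee_rot: [0.072, 0.894, 0.398, 0.191]
force: [0.4, -0.4, 1.5]
grip_width: 0.276
```

Call:
{"fn": "play_rows", "kwargs": {"deltas": [[0, 0, 0, 0, 0, 0, -1]]}}

```text
time_s: 18.3
eef_pos: [515.7, -47.9, 74.0]
ee_rot: [0.072, 0.894, 0.398, 0.191]
force: [0.8, -1.0, 0.4]
grip_width: 0.274
```

Call:
{"fn": "play_rows", "kwargs": {"deltas": [[0, 0, 0, 0, 0, 0, -1]]}}

```text
time_s: 18.38
eef_pos: [515.7, -47.9, 74.0]
ee_rot: [0.072, 0.894, 0.398, 0.191]
force: [-0.4, 0.2, 1.7]
grip_width: 0.276
```

Call:
{"fn": "play_rows", "kwargs": {"deltas": [[0, 0, 0, 0, 0, 0, -1]]}}

```text
time_s: 18.47
eef_pos: [515.7, -47.9, 74.0]
ee_rot: [0.072, 0.894, 0.398, 0.191]
force: [0.8, -1.1, 1.1]
grip_width: 0.277
```

```bash
python3 aim.py 2>/dev/null; python3 - <<'E'
from h import *
F=[]
for i in range(5):
    c=snap('side','side8'); F.append(sensors.sense()['force'])
    t=snap('top','top8'); F.append(sensors.sense()['force'])
F=np.array(F); n=np.array([-.4,-.023,.916]); print('mean F',F.mean(0),'std',F.std(0))
# bystanders & plate
plate('side','s9',(557,-46),(6,75),120)
W=cloud(t); x,y,z=W[...,0],W[...,1],W[...,2]
for nm,(a,b),lo,hi in(('washer',(397,-60),3.5,9),('claw',(689,-344),4,40),('key',(688,334),4,25)):
    p=W[(np.hypot(x-a,y-b)<45)&(z>lo)&(z<hi)]; print(nm,len(p),p.mean(0).round(1) if len(p) else '')
W0=cloud(dict(np.load('top0.npz')));x,y,z=W0[...,0],W0[...,1],W0[...,2]
for nm,(a,b),lo,hi in(('washer',(397,-60),3.5,9),('claw',(689,-344),4,40),('key',(688,334),4,25)):
    p=W0[(np.hypot(x-a,y-b)<45)&(z>lo)&(z<hi)]; print(nm,len(p),p.mean(0).round(1))
cv2.imwrite('pics/c8.png',cv2.resize(c['pixels'][165:225,245:315,::-1],(798,684),interpolation=2)[:600])
E
```

```text
F [ 0.82 -1.14  1.09] T [515.69 -47.91  73.98] angle nan d [ 0.3999  0.0232 -0.9163] wr 0.2770063123369551
tip [535.7 -46.8  28.1] gap -4.618936500635536 lat [ 0.27 -0.66  0.1 ]
rotfix deg [0.02 0.02 0.01]
mean F [ 0.05771474 -0.79746037  1.00882561] std [0.4728014  0.59460799 0.44877779]
side 481 n [-0.402 -0.012  0.915] tilt 23.7 ctr [555.1 -44.3  41.1] size [159.7  54.5] ang 0.6
washer 0 
claw 128 [ 687.9 -339.2   15.2]
key 235 [692.7 329.8  13.6]
washer 127 [398.  -59.9   5.6]
claw 123 [ 688.3 -340.2   15.3]
key 234 [692.  329.9  13.5]
```

View pics/c8.png

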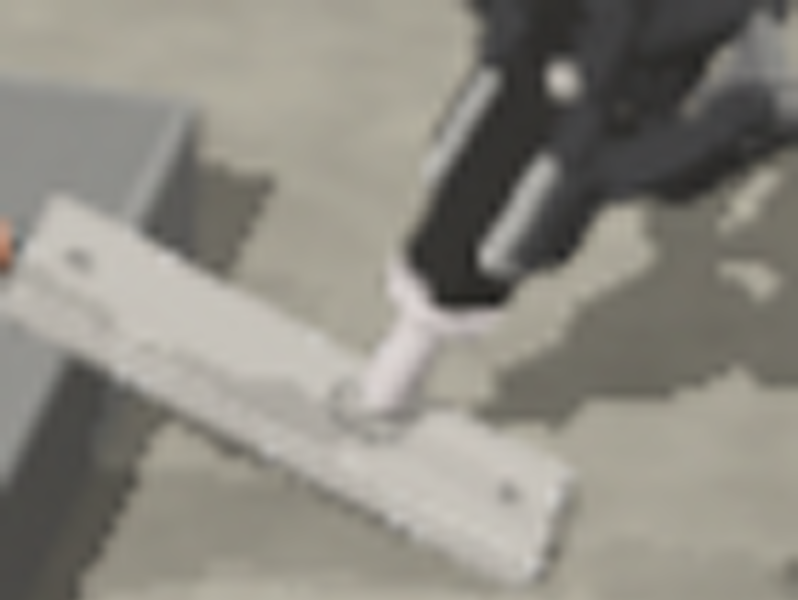

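The nose meets the plate inside the ring at about (375,405), and the plate hasn't moved. I'll check the washer from the side view, then hand in.

```bash
python3 - <<'E'
from h import *
for f in('side0','side8'):
    W=cloud(dict(np.load(f+'.npz'))); p=W[(np.hypot(W[...,0]-399,W[...,1]+60)<40)&(W[...,2]>3.5)&(W[...,2]<9)]; print(len(p),p.mean(0).round(1))
print(sensors.sense()['time_s']); order.finish_job()
E
```

```text
59 [399.4 -59.7   5.9]
51 [399.4 -59.1   6.1]
19.0167
the job is handed in; nothing more can be done
```

The plate is leaning on the bin rim, the gauge is held on the ring mark with its tip pressed about half way in, and I handed the job in at 19.0 s.

**Plate:** It leans at about 23.6° on its marked-end foot, released and square to the bin. It stayed put while I pressed on it (23.7° from the side camera afterwards).

**Gauge:** I took the correct-size gauge from the stand. It is square to the plate to within about 0.1°, by the commanded tool pose against the measured slope. The tip is within about 1 mm of the mark's computed centre, and the picture shows it inside the ring.

**Plunger:** The tip is in by about 4.6 mm from the geometry. The force is about 2.2–2.3 N against the 2.4 N expected half way in, with about 0.5 N of noise on each reading.

**Bystanders:** The washer, claw and drum key are unmoved to within about 1 mm. I checked the washer from the side camera only, because the arm hid it from the top.

**Disagreements:**
- My first grasp of the plate closed above it, because the fingertips sit about 25 mm behind the reported TCP. I measured that and corrected for it.
- The two cameras differ by about 2 mm in x, so I used their mean.
- My attempt to find the ring centre in the side image gave a wrong value and was discarded. The mark position comes from the top camera and the plate's geometry.

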